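# Couple the toy wagon to the display engine with its pin

### The job

On the toy shop counter, couple the wooden wagon to the wooden engine: set the wagon down on its wheels, in line behind the engine, with the hole in its tongue over the hole in the engine's tongue, then drop the long pin down through both holes until its collar lies on the wagon's tongue. Leave the short pin in its rack.

Things in the scene. Friction and masses are not known exactly. Their poses are not given: they have to be found in the camera images.
- engine: Wooden toy engine fixed to the counter. Flat tongue behind its cab: 56 mm wide, 40 to 48 mm above the counter, with a 28 mm upright through hole 28 mm from its end. Origin: on the counter, straight below the hole centre. +x ahead (hole to chimney), z up. The cab begins 56 mm ahead of the hole, 106 mm high, 76 wide; the chimney is 138 mm high; nose at x = 262 mm.
- wagon: Loose toy wagon, 0.3 kg, wheels fixed. Flat tongue ahead, 56 mm wide, 50 to 58 mm above the counter (2 mm over the engine's), 28 mm through hole 28 mm from its end. Origin: on the counter below the hole centre; +x ahead (crate to hole), z up; coupled, origin and +x match the engine's. Grip the solid crate: centre and balance at x = -115 mm, 90 long, 44 wide (y), 62 to 112 high. Wheels 74 wide.
- pin: Long wooden pin, 50 g, upright in one of two places (80 mm apart) of a rack 70 x 140 x 26 mm; stands higher than the short pin. Origin: centre of its lower end, z up along it: shank 14 mm thick from 0 to 46 mm, collar 44 mm across from 46 to 52, grip knob 30 mm across from 52 to 86. In the rack (hole 20 mm deep) its lower end is 6 mm above the counter; home in the coupling, 12 mm.
- short_pin: Bystander, left in the rack: wooden pin with the same collar and knob but a shank of only 14 mm, too short for the coupling; its collar lies on the rack's top. Origin: centre of the shank's lower end, 12 mm above the counter; z up.
Mind the look-alikes: they are no part of the job. What is shaped like the pin but grey is not meant. What is shaped like the wagon but orange is not meant.

How it is judged (in metres and radians):
On the way, in this order (a step that is already met when the one before it is completed fails the run):
1. the wagon stands in line behind the engine with its tongue hole over the engine's tongue hole (horizontal distance between wagon and engine below 0.015 m and height (world z) of wagon below 0.006 m and angle between wagon's own z axis and vertical below 0.1 rad and angle between the x axis of wagon and the x axis of engine, either way round below 0.3 rad), for 0.2 s.
2. the long pin is down through both holes (horizontal distance between pin and engine below 0.014 m and horizontal distance between pin and wagon below 0.014 m and height (world z) of pin between 0.004 and 0.018 m and angle between pin's own z axis and vertical below 0.17 rad), for 0.2 s.
At the end, for the whole second after the job is handed in: Wagon on its wheels (6 mm, 0.1 rad), in line with the engine within 0.3 rad, hole centres within 15 mm; long pin upright (0.17 rad) through both holes, its lower end within 14 mm of both centres and 4 to 18 mm above the counter; short pin within 30 mm of its start; all at rest (all of step 1 and all of step 2 and linear speed of each of pin, wagon below 0.02 m/s and distance of short_pin from where it was at the start of the episode below 0.03 m); the robot touches nothing.
It fails at once if the short pin is taken out of its place (moved more than 50 mm) (distance of short_pin from where it was at the start of the episode above 0.05 m).
It also fails if it takes over 58 s, if anything falls off the work surface, if the arm or the gripper's body presses on something with over 40 N, if the wrist force passes 120 N, or if a joint passes its speed limit or range.

### The arm

A 6-joint arm with a two-finger parallel gripper is mounted at the origin on the work surface. World frame = base frame: x ahead of the robot, y to its left, z up, the work surface at z = 0. Lengths are in mm, angles in rad, forces in N, time in s.
With the tool pointing down it reaches from about 350 to 775 mm from the base axis. Payload 7.3 kg.
Tool frame: the origin (TCP) lies at the very end of the fingers, on their centre line; the grasp point (between the pads) lies 19 mm behind it; x points along the fingers, y is the direction in which the jaws open and shut, and the axes are right-handed (so a half turn about x gives the same grasp; the last joint's range is limited). The gripper opens to 92 mm and grips with 3 to 60 N. Pads are 19 mm wide; open, the fingers measure 130 mm over their backs; the gripper's body (75 mm by 190 mm) begins 47 mm behind the grasp point.
Start: joints at [1.099, 0.342, 1.524, -0, 1.275, -0.146], TCP at [168.022, 497.41, 198.041] pointing down, gripper open.
Joint ranges: [-2.53, 2.53], [-0.77, 2.02], [0.04, 2.7], [-1, 4.14], [0.28, 2.66], [-3.11, 3.11]. Speed limits (rad/s): [2.57, 2.57, 3.14, 3.14, 3.14, 3.14].

### API

Orientations are given as [roll, pitch, yaw] about the fixed x, y, z axes, in that order (R = Rz(yaw) Ry(pitch) Rx(roll)).
In Python, from plant import bot gives the robot as it stands.
- The arm moves only by the tool step_arm, never from a script. Its argument "targets" is a list that holds one entry, the list of rows, each a list of 4 numbers: the shift along the tool's x, y, z in m, then the turn about the tool's x in degrees. A call has exactly 5 rows; each row is the pose to reach, as a shift and turn from the pose measured when the call began, along the tool's axes at that moment; what a row does not reach only later rows make up. A row lasts 1/12 s, in which the tool goes at most 41.7 mm and 7.16 degrees, less where a joint would pass 70% of its speed; a pose out of reach is approached as far as the arm can. A call with a gripper value outside its range is refused whole. "jaw" is the closure, from 0 (fully open) to 1 (shut), set as the call begins (left out, the last holds). The fingers move at their own pace and stop on an object; the grip force is fixed at half the most. Time passes only in rows, so rows that repeat a pose let the fingers close, or fill a call up. It gives the time, the measured TCP pose, the force and the opening at its end, in the units of the state.
- bot.get_obs(): the state, without advancing time (a new reading comes with each control period).
- bot.capture(name): name is "scene" or "top" or "wrist"; returns a dict with "color" (400x640x3 uint8, red, green, blue), "depth" (400x640 float32, mm along the optical axis (not along the pixel's ray), 0 where there is no reading), "fov_y" (degrees; the focal length in pixels is half the picture's height over the tangent of half this angle, whatever the lens; pixels are square), "cx", "cy" (the principal point, pixels), "rvec" (rotation vector, rad) and "tvec" (3), from world to camera coordinates, as OpenCV has them. Camera axes: x right, y down, z forward; pixel columns grow to the right and rows downward; lengths in mm; the calibration is good to about 2 mm. A picture is of the moment at which its call begins.
- bot.close_job(): hands the job in, once; it reports no verdict.
The state is a dict: "time": time; "joint_positions": joint angles; "dq": joint speeds; "tau": joint torques, N m; "tool_pos": TCP position; "tcp_rot": TCP orientation; "contact_force": force on the tool from outside, world axes, zero at the start; "moment": the same for the moment, N m; "grip_width": finger opening in mm.
Only numpy, scipy, OpenCV 4.12 (cv2) and the standard library are available. Lean on these libraries where they do the work, as an engineer would, in place of code of your own. Each camera call takes 0.05 s, during which the arm holds its last target. There are 200 camera calls.

## Working session

There is one attempt and no reset: what is moved stays moved. The work goes in short steps, Python scripts to look and compute and a tool call to move; the robot and the scene stay as the last step left them, time stands still between calls to the robot, and variables do not carry over. Pictures are saved under pics/ and viewed, about 8 in all and at most 12, crops included, and the job is handed in when it is done.

Besides the shell and the picture viewer there is one more tool, called after "Call:" by a JSON object that holds its "api" and its "payload". step_arm: Moves the arm, as the interface text tells. Its arguments: {"type":"object","properties":{"targets":{"type":"array","items":{"type":"array","items":{"type":"array","items":{"type":"number"}}}},"jaw":{"type":"number"}},"required":["targets"]}

```bash
mkdir -p pics; cat > h.py <<'E'
import numpy as np, cv2
from plant import bot
def cap(n):
    c=bot.capture(n); c['R']=cv2.Rodrigues(np.array(c['rvec'],float))[0]; c['t']=np.array(c['tvec'],float).ravel()
    c['f']=200/np.tan(np.radians(c['fov_y'])/2); return c
def cloud(c):
    v,u=np.mgrid[:400,:640]; d=c['depth']
    P=np.stack([(u-c['cx'])/c['f']*d,(v-c['cy'])/c['f']*d,d],-1)
    W=(P-c['t'])@c['R']; W[d==0]=np.nan; return W
def ray(c,u,v,z):
    o=-c['R'].T@c['t']; r=c['R'].T@np.array([(u-c['cx'])/c['f'],(v-c['cy'])/c['f'],1]); return o+r*(z-o[2])/r[2]
def save(c,name,box=None,s=1):
    im=c['color'][...,::-1]
    if box: x,y,x2,y2=box; im=im[y:y2,x:x2]
    cv2.imwrite('pics/'+name,cv2.resize(im,None,fx=s,fy=s,interpolation=cv2.INTER_CUBIC))
E
python3 - <<'E'
from h import *
for n in('top','scene'):
    c=cap(n); save(c,n+'0.png'); print(n,-c['R'].T@c['t'],c['f'],c['R'][2])
    np.savez('/tmp/%s.npz'%n,W=cloud(c),color=c['color'])
o=bot.get_obs(); print(o)
E
```

```text
top [345.39628298   7.90872912 788.70659667] 362.3253480869795 [ 0.21050812 -0.03518558 -0.9769587 ]
scene [1110.34367347 -622.87083315  749.70699545] 435.39355866932567 [-0.55947831  0.54868639 -0.62123045]
{'time': 0.1, 'joint_positions': array([ 1.09903555e+00,  3.42636164e-01,  1.52486808e+00,  4.36212451e-06,
        1.27541034e+00, -1.46019922e-01]), 'dq': array([-0.00262826, -0.00120954, -0.00048404, -0.00072369, -0.00016008,
       -0.00117775]), 'tau': array([ 2.34999818e-03, -4.32007349e+01, -2.44693458e+01,  7.21004116e-02,
        5.25158504e-02, -7.90474382e-05]), 'tool_pos': array([167.81897068, 497.05525946, 197.44189461]), 'tcp_rot': array([-1.71997188,  1.5694744 , -2.04571401]), 'contact_force': array([0.4393592 , 0.03366361, 0.51583873]), 'moment': array([ 0.04348614, -0.03095726,  0.07765241]), 'grip_width': 91.76874056905513}
```

View pics/top0.png

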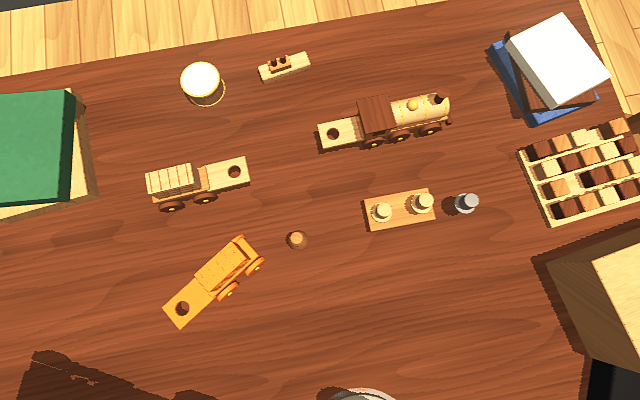

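View pics/scene0.png

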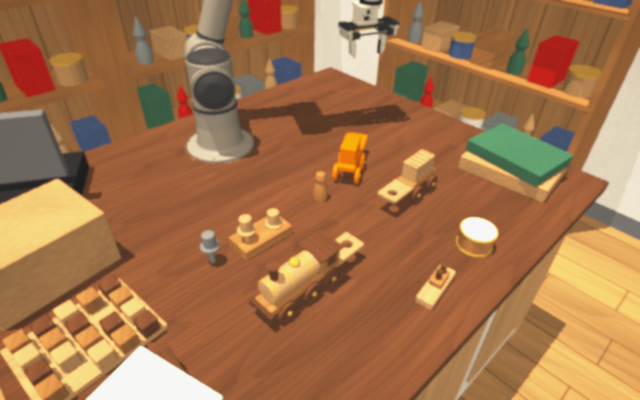

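The top view shows the engine (hole at 333,134), the wooden wagon (hole 235,171; crate 171,180) and the orange look-alike (182,308). The rack's knobs are at (382,212) and (423,203), with the grey look-alike pin at (467,203). Next I'll measure heights and positions.

```bash
python3 - <<'E'
from h import *
c=cap('top'); W=cloud(c)
def pts(box,z0,z1):
    x,y,x2,y2=box; w=W[y:y2,x:x2].reshape(-1,3); m=(w[:,2]>z0)&(w[:,2]<z1); return w[m]
def rect(n,p):
    r=cv2.minAreaRect(p[:,:2].astype(np.float32)); print(n,len(p),'z',np.median(p[:,2]).round(1),'c',np.round(r[0],1),'sz',np.round(r[1],1),'a',round(r[2],1),'mean',p[:,:2].mean(0).round(1))
rect('wag crate',pts((135,150,210,215),104,120))
rect('wag tongue',pts((205,145,260,200),50,64))
rect('eng tongue',pts((305,105,362,160),40,56))
rect('eng cab',pts((345,85,405,150),98,114))
rect('pinL',pts((370,195,397,225),60,110)); rect('pinR',pts((410,188,438,217),60,110))
rect('grey',pts((450,185,485,217),60,110))
for n,b in(('L',(370,195,397,225)),('R',(410,188,438,217)),('G',(450,185,485,217))):
    p=pts(b,30,130); print(n,np.percentile(p[:,2],[50,90,97]).round(1))
rect('rack',pts((355,180,440,235),20,33))
g=c['color'].astype(int).sum(2)
for n,b,z in(('wagon',(222,158,248,184),58),('engine',(320,121,346,147),48)):
    x,y,x2,y2=b; s=g[y:y2,x:x2]; m=(s<300).astype(np.uint8)
    cs=cv2.findContours(m,cv2.RETR_EXTERNAL,cv2.CHAIN_APPROX_NONE)[0]; k=max(cs,key=cv2.contourArea)
    q=np.array([ray(c,u+x,v+y,z)[:2] for u,v in k[:,0]]); (cc,r)=cv2.minEnclosingCircle(q.astype(np.float32)); print(n,'hole',np.round(cc,1),r,len(k),'depth hole')
save(c,'pins.png',(350,170,500,250),5)
E
```

```text
wag crate 1078 z 112.3 c [579.9 268.3] sz [45.3 90.3] a 4.6 mean [578.7 267.4]
wag tongue 1032 z 58.5 c [584.3 174.6] sz [61.1 98.3] a 4.6 mean [584.5 172.2]
eng tongue 951 z 48.5 c [635.1 -83.8] sz [57.3 90.9] a 2.2 mean [634.1 -85.6]
eng cab 1372 z 106.4 c [ 638.2 -171.7] sz [77.  98.8] a 1.2 mean [ 637. -163.]
pinL 167 z 66.3 c [ 447.2 -134.2] sz [27.9 27.1] a 80.7 mean [ 447.1 -134.2]
pinR 254 z 91.6 c [ 446.9 -213.9] sz [39.4 30.5] a 24.9 mean [ 445.9 -211.3]
grey 245 z 85.5 c [ 430.3 -303.5] sz [29.1 28.4] a 26.5 mean [ 429.7 -300.6]
L [56.5 67.3 68.2]
R [83.6 93.3 94.2]
G [73.9 87.3 88. ]
rack 1552 z 26.6 c [ 447.7 -175. ] sz [140.5  70.3] a 89.8 mean [ 445.6 -168.7]
wagon hole [586.8 153. ] 12.88371467590332 32 depth hole
engine hole [634.  -67.3] 12.939972877502441 39 depth hole
```

View pics/pins.png

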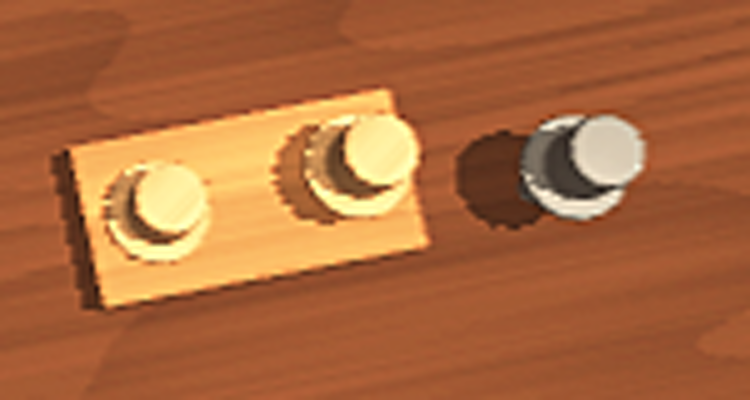

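The long pin is the right-hand wooden one at (423,203): its top is at 92 mm, as expected, and it isn't grey. The left one's top is at 67 mm, so that is the short pin. The grey one at (467,203) is the decoy. Of the wagons, the pale wooden one at (171,180) is meant and the orange one is not. Sizes and heights agree with the spec. The first move is to a point above the crate.

```bash
cat > go.py <<'E'
import sys
from h import *
from scipy.spatial.transform import Rotation as Ro
def plan(x,y,z,yaw):
    o=bot.get_obs(); p=o['tool_pos']; R=Ro.from_euler('xyz',o['tcp_rot']).as_matrix()
    d=R.T@(np.array([x,y,z])-p)/1000
    w=R.T@np.array([np.cos(np.radians(yaw)),np.sin(np.radians(yaw)),0]); a=np.degrees(np.arctan2(w[2],w[1])); a=(a+90)%180-90
    yw=np.degrees(np.arctan2(R[1,1],R[0,1]))
    print('t',round(o['time'],2),'tcp',p.round(1),'jawyaw',round(yw,1),'tilt',R[:,0].round(4),'F',o['contact_force'].round(1),'w',round(o['grip_width'],1),'q6',o['joint_positions'][5].round(2)); print('shift',d.round(4),'turn',round(a,2))
if __name__=='__main__': plan(*map(float,sys.argv[1:]))
E
python3 go.py 580 268.3 150 4.6
```

```text
t 0.15 tcp [167.9 497.1 197.5] jawyaw 71.3 tilt [-5.0e-04 -1.1e-03 -1.0e+00] F [-0.9  0.5  0.3] w 91.9 q6 -0.15
shift [ 0.0476 -0.0848  0.4637] turn 66.74
```

Call:
{"api": "step_arm", "payload": {"targets": [[[0.005,-0.007,0.039,7],[0.01,-0.014,0.078,14],[0.015,-0.021,0.117,21],[0.02,-0.028,0.156,28],[0.025,-0.035,0.195,35]]], "jaw": 0}}

```text
time: 0.57
tool_pos: [342.6, 400.3, 172.2]
tcp_rot: [-1.216, 1.569, -2.158]
contact_force: [1.0, 0.8, 0.3]
grip_width: 91.6
```

```bash
python3 go.py 580 268.3 150 4.6
```

```text
t 0.57 tcp [342.6 400.3 172.2] jawyaw 36.0 tilt [-8.0e-04 -1.2e-03 -1.0e+00] F [1.  0.8 0.3] w 91.6 q6 0.09
shift [0.0221 0.1144 0.2464] turn 31.42
```

Call:
{"api": "step_arm", "payload": {"targets": [[[0.004,0.016,0.035,6.5],[0.008,0.032,0.07,13],[0.012,0.049,0.105,19.5],[0.016,0.065,0.14,26],[0.02,0.081,0.175,31.4]]]}}

```text
time: 0.98
tool_pos: [512.3, 305.0, 151.6]
tcp_rot: [-0.862, 1.569, -2.358]
contact_force: [0.2, 1.5, -0.7]
grip_width: 91.8
```

```bash
python3 go.py 580 268.3 150 4.6
```

```text
t 0.98 tcp [512.3 305.  151.6] jawyaw 4.3 tilt [-0.0014 -0.0014 -1.    ] F [ 0.2  1.5 -0.7] w 91.8 q6 0.33
shift [0.0016 0.0647 0.0417] turn -0.32
```

Call:
{"api": "step_arm", "payload": {"targets": [[[0.0,0.022,0.014,0],[0.001,0.044,0.028,0],[0.0016,0.0647,0.0417,0],[0.0016,0.0647,0.0417,-0.3],[0.0016,0.0647,0.0417,-0.3]]]}}

```text
time: 1.4
tool_pos: [580.4, 267.3, 149.0]
tcp_rot: [-1.12, 1.568, -2.613]
contact_force: [-0.2, 0.3, 0.1]
grip_width: 91.7
```

```bash
python3 - <<'E'
from h import *
c=cap('wrist'); save(c,'w1.png'); W=cloud(c)
w=W.reshape(-1,3); m=(w[:,2]>105)&(w[:,2]<116)&(np.hypot(w[:,0]-580,w[:,1]-268)<80); p=w[m]
print(len(p), cv2.minAreaRect(p[:,:2].astype(np.float32)) if len(p) else '')
E
python3 go.py 580 268.3 72 4.6
```

```text
6021 ((579.8619384765625, 268.29132080078125), (44.067832946777344, 89.826171875), 3.669860601425171)
t 1.45 tcp [579.5 268.1 149.2] jawyaw 4.5 tilt [-0.0031 -0.0015 -1.    ] F [-0.9 -0.1 -0. ] w 91.7 q6 0.23
shift [ 0.0772  0.0008 -0.0002] turn -0.07
```

View pics/w1.png

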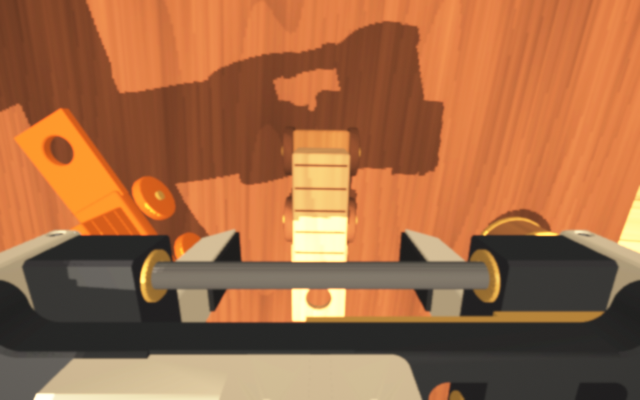

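The wrist view shows the crate (320,200) centred between the open fingers, with the orange wagon well clear at the left. Its depth gives the same centre, (579.9, 268.3). Next I descend and grip.

Call:
{"api": "step_arm", "payload": {"targets": [[[0.02,0.0008,0,0.4],[0.04,0.0008,0,0.4],[0.06,0.0008,0,0.4],[0.077,0.0008,0,0.4],[0.077,0.0008,0,0.4]]]}}

```text
time: 1.87
tool_pos: [576.4, 268.4, 68.7]
tcp_rot: [-1.304, 1.56, -2.801]
contact_force: [-1.4, -0.2, -0.2]
grip_width: 91.4
```

Call:
{"api": "step_arm", "payload": {"targets": [[[0,0,0,0],[0,0,0,0],[0,0,0,0],[0,0,0,0],[0,0,0,0]]], "jaw": 1}}

```text
time: 2.28
tool_pos: [576.9, 268.6, 69.8]
tcp_rot: [-1.303, 1.562, -2.8]
contact_force: [0.1, -0.2, -0.5]
grip_width: 62.9
```

Call:
{"api": "step_arm", "payload": {"targets": [[[0,0,0,0],[0,0,0,0],[0,0,0,0],[0,0,0,0],[0,0,0,0]]]}}

```text
time: 2.7
tool_pos: [577.4, 268.7, 70.3]
tcp_rot: [-1.294, 1.563, -2.792]
contact_force: [0.8, 0.1, 2.1]
grip_width: 43.7
```

Call:
{"api": "step_arm", "payload": {"targets": [[[-0.008,0,0,0],[-0.022,0,0,0],[-0.038,0,0,0],[-0.052,0,0,0],[-0.06,0,0,0]]]}}

```text
time: 3.12
tool_pos: [578.0, 269.0, 131.8]
tcp_rot: [-1.298, 1.564, -2.795]
contact_force: [0.6, -0.5, -3.0]
grip_width: 44.1
```

```bash
cat > wag.py <<'E'
from h import *
# wagon hole vs engine hole from top view: tongue level points
c=cap('top'); W=cloud(c); np.save('/tmp/W.npy',W); save(c,'cur.png')
o=bot.get_obs(); p=o['tool_pos']; print(p.round(1), o['grip_width'])
E
python3 wag.py; python3 go.py 633 48 135 1.2
```

```text
[578.6 269.2 133. ] 43.507014450760906
t 3.17 tcp [578.6 269.2 133. ] jawyaw 4.2 tilt [-0.0042 -0.0016 -1.    ] F [ 0.9  0.8 -1.5] w 43.5 q6 0.24
shift [-0.0019  0.0379  0.2246] turn 3.02
```

View pics/cur.png

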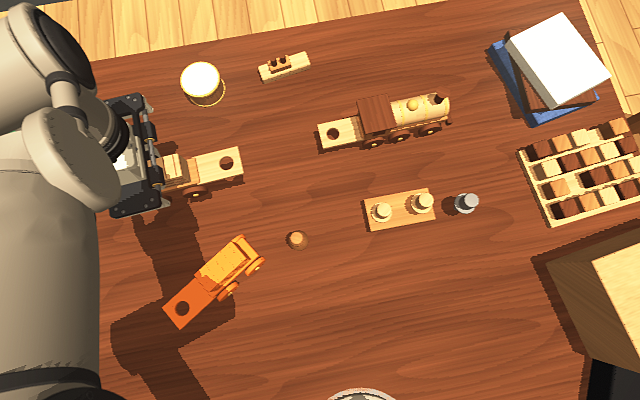

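The wagon is lifted and level, with its hole now at (226,162), and the arm leaves the engine's tongue unobstructed. Next I carry it over.

Call:
{"api": "step_arm", "payload": {"targets": [[[0,0.005,0.025,0],[-0.001,0.01,0.058,1],[-0.001,0.016,0.094,2],[-0.001,0.022,0.127,3],[-0.001,0.026,0.152,3]]]}}

```text
time: 3.58
tool_pos: [615.6, 116.8, 133.1]
tcp_rot: [-1.2, 1.564, -2.751]
contact_force: [0.6, 1.0, -3.4]
grip_width: 43.6
```

```bash
python3 go.py 633 48 135 1.2
```

```text
t 3.58 tcp [615.6 116.8 133.1] jawyaw 1.1 tilt [-0.0059 -0.0024 -1.    ] F [ 0.6  1.  -3.4] w 43.6 q6 0.05
shift [-0.0018  0.016   0.0691] turn -0.09
```

Call:
{"api": "step_arm", "payload": {"targets": [[[-0.001,0.005,0.025,0],[-0.0015,0.011,0.048,0],[-0.002,0.015,0.065,0],[-0.002,0.016,0.069,0],[-0.002,0.016,0.069,0]]]}}

```text
time: 4.0
tool_pos: [632.6, 46.9, 134.3]
tcp_rot: [-1.293, 1.563, -2.846]
contact_force: [-0.4, -0.1, -3.3]
grip_width: 43.6
```

```bash
cat > wag.py <<'E'
from h import *
import sys
n,zt=sys.argv[1],float(sys.argv[2]); c=cap('top'); W=cloud(c); save(c,n,(180,70,500,270),2.5)
w=W.reshape(-1,3)
m=(abs(w[:,2]-zt)<5)&(w[:,0]>590)&(w[:,0]<680)&(w[:,1]>-125)&(w[:,1]<0); p=w[m]
print(len(p),np.median(p[:,2]),'y ends',np.percentile(p[:,1],[1,99]))
for y0 in(-100,-80,-60,-40,-20):
    q=p[abs(p[:,1]-y0)<8]
    if len(q)>20: print(y0,'x',q[:,0].min().round(1),q[:,0].max().round(1))
E
python3 wag.py held.png 122;python3 go.py 633 48 135 1.2
```

```text
915 122.43590735164268 y ends [-94.9447093  -13.02155372]
-100 x 607.2 662.0
-80 x 606.2 662.5
-60 x 606.6 663.3
-40 x 606.4 662.8
-20 x 605.6 661.3
t 4.05 tcp [632.4  48.2 134.4] jawyaw 1.1 tilt [-0.0077 -0.0019 -1.    ] F [-0.2 -0.6 -3.3] w 43.5 q6 -0.06
shift [-0.0006  0.0006  0.0002] turn -0.14
```

View pics/held.png

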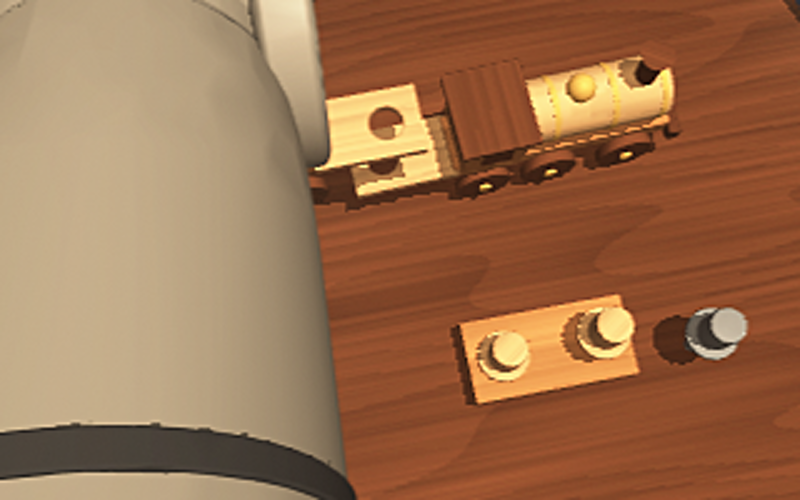

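The held wagon's tongue ends at y=-95, which puts its hole at y≈-67. Its mid-line is at x≈634.7, right over the engine's hole, and it is 64 mm up. Next I lower it.

Call:
{"api": "step_arm", "payload": {"targets": [[[0.01,0,0,0],[0.024,0,0,0],[0.038,0,0,0],[0.05,0.0,0,0],[0.055,0.0,0,0]]]}}

```text
time: 4.47
tool_pos: [630.0, 49.7, 76.5]
tcp_rot: [-1.477, 1.559, -3.028]
contact_force: [-0.1, 0.6, -3.8]
grip_width: 43.5
```

```bash
python3 go.py 633 48 70 1.2
```

```text
t 4.47 tcp [630.   49.7  76.5] jawyaw 1.2 tilt [-0.0122 -0.0014 -0.9999] F [-0.1  0.6 -3.8] w 43.5 q6 -0.06
shift [0.0065 0.003  0.0018] turn -0.04
```

Call:
{"api": "step_arm", "payload": {"targets": [[[0.001,0.002,0.001,0],[0.003,0.003,0.0018,0],[0.005,0.003,0.0018,0],[0.0065,0.003,0.0018,0],[0.0065,0.003,0.0018,0]]]}}

```text
time: 4.88
tool_pos: [633.4, 48.1, 70.5]
tcp_rot: [-1.48, 1.56, -3.03]
contact_force: [0.8, -0.5, -2.5]
grip_width: 44.0
```

```bash
python3 wag.py down.png 58; python3 go.py 633 48 70 1.2
```

```text
809 58.566442189593815 y ends [-93.7404454   -6.61412379]
-100 x 607.4 663.3
-80 x 607.7 664.0
-60 x 607.1 664.4
-40 x 607.5 663.3
-20 x 607.0 663.1
t 4.93 tcp [633.3  48.   70.5] jawyaw 1.2 tilt [-0.0112 -0.0014 -0.9999] F [-0.7  0.4 -3.1] w 43.5 q6 -0.06
shift [ 0.0005 -0.0003 -0.    ] turn -0.04
```

Call:
{"api": "step_arm", "payload": {"targets": [[[0.0005,0,0,0],[0.001,0,0,0],[0.0015,0,0,0],[0.002,0,0,0],[0.002,0,0,0]]]}}

```text
time: 5.35
tool_pos: [633.7, 48.4, 70.0]
tcp_rot: [-1.495, 1.561, -3.045]
contact_force: [-1.5, 2.4, 7.0]
grip_width: 43.4
```

Call:
{"api": "step_arm", "payload": {"targets": [[[0,0,0,0],[0,0,0,0],[0,0,0,0],[0,0,0,0],[0,0,0,0]]], "jaw": 0}}

```text
time: 5.77
tool_pos: [633.6, 48.3, 69.8]
tcp_rot: [-1.487, 1.561, -3.038]
contact_force: [-0.0, 0.3, -0.3]
grip_width: 72.8
```

Call:
{"api": "step_arm", "payload": {"targets": [[[0,0,0,0],[0,0,0,0],[0,0,0,0],[0,0,0,0],[0,0,0,0]]]}}

```text
time: 6.18
tool_pos: [633.6, 48.3, 69.8]
tcp_rot: [-1.488, 1.561, -3.038]
contact_force: [-1.0, 0.4, 0.1]
grip_width: 92.0
```

Call:
{"api": "step_arm", "payload": {"targets": [[[-0.015,0,0,0],[-0.04,0,0,0],[-0.07,0,0,0],[-0.095,0,0,0],[-0.11,0,0,0]]]}}

```text
time: 6.6
tool_pos: [635.8, 48.4, 183.2]
tcp_rot: [-1.38, 1.565, -2.93]
contact_force: [-0.5, 0.5, -0.3]
grip_width: 91.9
```

```bash
python3 go.py 447 -214.5 180 0
```

```text
t 6.6 tcp [635.8  48.4 183.2] jawyaw 1.2 tilt [-0.0055 -0.0012 -1.    ] F [-0.5  0.5 -0.3] w 91.9 q6 -0.06
shift [ 0.0046 -0.1941  0.259 ] turn 1.16
```

Call:
{"api": "step_arm", "payload": {"targets": [[[0.001,-0.024,0.031,0],[0.002,-0.048,0.062,0.5],[0.003,-0.072,0.094,1],[0.003,-0.096,0.126,1],[0.003,-0.12,0.158,1]]]}}

```text
time: 7.02
tool_pos: [517.7, -113.1, 181.2]
tcp_rot: [-1.303, 1.565, -2.871]
contact_force: [1.1, -0.4, -0.8]
grip_width: 91.8
```

```bash
python3 go.py 447 -214.5 130 0
```

```text
t 7.02 tcp [ 517.7 -113.1  181.2] jawyaw 0.2 tilt [-0.0052 -0.0014 -1.    ] F [ 1.1 -0.4 -0.8] w 91.8 q6 -0.36
shift [ 0.0517 -0.0708  0.1011] turn 0.19
```

Call:
{"api": "step_arm", "payload": {"targets": [[[0.012,-0.024,0.034,0],[0.025,-0.048,0.068,0],[0.04,-0.068,0.097,0],[0.05,-0.0708,0.101,0],[0.051,-0.0708,0.101,0]]]}}

```text
time: 7.43
tool_pos: [444.6, -215.7, 129.1]
tcp_rot: [-1.6, 1.563, 3.112]
contact_force: [-0.8, 0.8, -1.1]
grip_width: 91.9
```

```bash
python3 - <<'E'
from h import *
c=cap('wrist'); save(c,'w2.png'); W=cloud(c)
w=W.reshape(-1,3); m=(w[:,2]>82)&(w[:,2]<97)&(np.hypot(w[:,0]-447,w[:,1]+214)<40); p=w[m]
print(len(p), cv2.minAreaRect(p[:,:2].astype(np.float32)) if len(p) else '')
c=cap('top'); W=cloud(c); w=W.reshape(-1,3); p=w[(abs(w[:,2]-58)<4)&(w[:,0]>590)&(w[:,0]<680)&(w[:,1]>-125)&(w[:,1]<20)]
print('tongue',cv2.minAreaRect(p[:,:2].astype(np.float32)),np.percentile(p[:,1],[0.5,1,99]),np.median(p[:,2]))
q=w[(abs(w[:,2]-112)<6)&(abs(w[:,0]-633)<60)&(abs(w[:,1]-48)<70)]; print('crate',cv2.minAreaRect(q[:,:2].astype(np.float32)),np.median(q[:,2]))
save(c,'joint.png',(220,80,420,200),4)
E
python3 go.py 447 -214.5 62 0
```

```text
1080 ((447.2642822265625, -215.2158966064453), (28.672639846801758, 29.403221130371094), 59.57398223876953)
tongue ((637.1013793945312, -52.46717071533203), (57.523643493652344, 144.24014282226562), 0.8434174060821533) [-93.89549698 -93.40998774   9.16639817] 58.58145799278216
crate ((634.9511108398438, 48.78169250488281), (45.093563079833984, 90.04131317138672), 0.6055060029029846) 112.50842182689205
t 7.53 tcp [ 447.  -214.2  130.8] jawyaw 0.1 tilt [-5.3e-03 -8.0e-04 -1.0e+00] F [ 0.1 -0.1 -0.6] w 91.4 q6 -0.6
shift [0.0688 0.0003 0.0002] turn 0.13
```

View pics/joint.png

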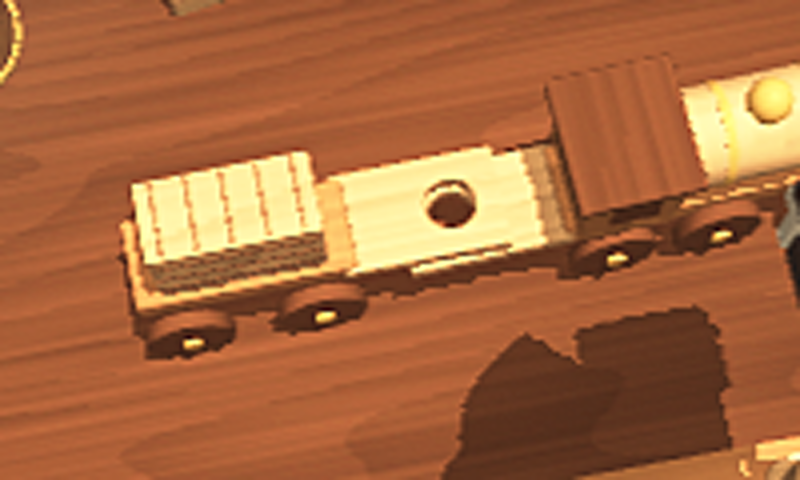

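View pics/w2.png

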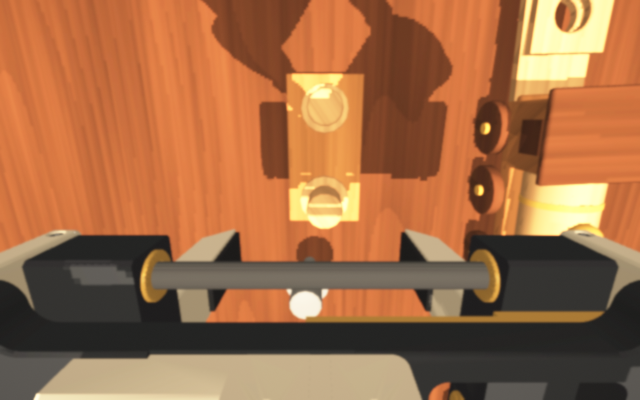

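The joint view shows the wagon on its wheels behind the engine, with the two holes aligned around (450,203) and only a thin crescent of rim visible. The wagon's hole works out at (636.4,-66.2) and the engine's at about (636,-67). The wrist view shows the long pin (325,205) centred between the fingers and the short pin (325,107) clear. Next I grip the knob.

Call:
{"api": "step_arm", "payload": {"targets": [[[0.018,0.0003,-0.0005,0],[0.036,0.0003,-0.0005,0],[0.052,0.0003,-0.0005,0],[0.062,0.0003,-0.0005,0],[0.064,0.0003,-0.0005,0]]]}}

```text
time: 7.95
tool_pos: [447.5, -212.2, 66.0]
tcp_rot: [-1.612, 1.564, 3.105]
contact_force: [-0.3, 0.5, -0.2]
grip_width: 91.8
```

```bash
python3 go.py 447 -215 63 0
```

```text
t 7.95 tcp [ 447.5 -212.2   66. ] jawyaw 0.3 tilt [-6.5e-03  2.0e-04 -1.0e+00] F [-0.3  0.5 -0.2] w 91.8 q6 -0.6
shift [ 0.003  -0.0005  0.0028] turn 0.26
```

Call:
{"api": "step_arm", "payload": {"targets": [[[0.001,0,0.0028,0],[0.002,0,0.0028,0],[0.003,0,0.0028,0],[0.003,0,0.0028,0],[0.003,0,0.0028,0]]]}}

```text
time: 8.37
tool_pos: [447.8, -215.1, 63.5]
tcp_rot: [-1.524, 1.565, -3.09]
contact_force: [-0.7, -0.3, -0.5]
grip_width: 91.8
```

Call:
{"api": "step_arm", "payload": {"targets": [[[0,0,0,0],[0,0,0,0],[0,0,0,0],[0,0,0,0],[0,0,0,0]]], "jaw": 1}}

```text
time: 8.78
tool_pos: [447.8, -215.1, 63.6]
tcp_rot: [-1.523, 1.565, -3.089]
contact_force: [0.3, 0.2, 0.9]
grip_width: 63.2
```

Call:
{"api": "step_arm", "payload": {"targets": [[[0,0,0,0],[0,0,0,0],[0,0,0,0],[0,0,0,0],[0,0,0,0]]]}}

```text
time: 9.2
tool_pos: [447.8, -215.1, 63.5]
tcp_rot: [-1.527, 1.565, -3.093]
contact_force: [-0.5, -0.5, -0.4]
grip_width: 29.8
```

Call:
{"api": "step_arm", "payload": {"targets": [[[0,0,0,0],[0,0,0,0],[0,0,0,0],[0,0,0,0],[0,0,0,0]]]}}

```text
time: 9.62
tool_pos: [449.2, -215.9, 64.8]
tcp_rot: [-0.818, 1.567, -2.385]
contact_force: [0.9, 0.2, 7.2]
grip_width: 1.2
```

The fingers closed to 1.2 mm after first stopping at 29.8 mm, so the knob slipped out. I'll look before doing anything else.

```bash
python3 - <<'E'
from h import *
c=cap('top'); save(c,'slip_t.png',(330,150,530,270),2)
s=cap('scene'); save(s,'slip_s.png',(180,170,360,290),2)
a=cv2.imread('pics/slip_t.png'); b=cv2.imread('pics/slip_s.png'); b=cv2.resize(b,(400,267)); cv2.imwrite('pics/slip.png',cv2.resize(np.vstack([a,b]),None,fx=1.15,fy=1.15))
for n,k in(('t',c),('s',s)):
    w=cloud(k).reshape(-1,3); 
    for nm,x,y in(('long',447,-215),('short',447,-135)):
        p=w[(np.hypot(w[:,0]-x,w[:,1]-y)<38)&(w[:,2]>33)&(w[:,2]<110)]; print(n,nm,len(p),np.percentile(p[:,2],[5,50,95]).round(0) if len(p) else '',p.mean(0).round(0) if len(p) else '')
E
python3 go.py 447 -215 130 0
```

```text
t long 167 [55. 59. 86.] [ 440. -203.   64.]
t short 246 [33. 65. 68.] [ 446. -132.   58.]
s long 312 [ 40.  69. 106.] [ 452. -221.   72.]
s short 170 [34. 55. 66.] [ 457. -140.   53.]
t 9.72 tcp [ 449.2 -215.9   64.8] jawyaw 0.3 tilt [-0.0024 -0.0023 -1.    ] F [0.6 0.3 8.1] w 0.3 q6 -0.6
shift [-0.0652 -0.0023 -0.0008] turn 0.26
```

View pics/slip.png

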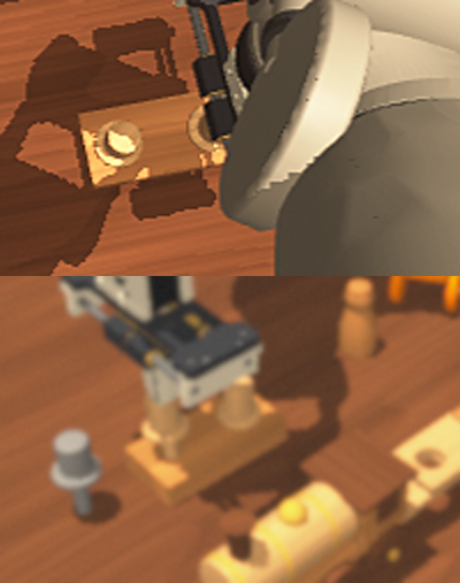

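The pin is still in its rack but leaning against the closed fingers, and the short pin hasn't moved. I'll open, rise and remeasure.

Call:
{"api": "step_arm", "payload": {"targets": [[[0,0,0,0],[0,0,0,0],[0,0,0,0],[0,0,0,0],[0,0,0,0]]], "jaw": 0}}

```text
time: 10.13
tool_pos: [448.9, -215.7, 64.5]
tcp_rot: [-1.049, 1.567, -2.615]
contact_force: [0.1, 0.5, -0.1]
grip_width: 29.3
```

Call:
{"api": "step_arm", "payload": {"targets": [[[0,0,0,0],[0,0,0,0],[0,0,0,0],[0,0,0,0],[0,0,0,0]]]}}

```text
time: 10.55
tool_pos: [448.9, -215.7, 64.5]
tcp_rot: [-1.061, 1.567, -2.627]
contact_force: [-0.1, -0.1, 0.2]
grip_width: 62.6
```

Call:
{"api": "step_arm", "payload": {"targets": [[[-0.01,0,0,0],[-0.025,0,0,0],[-0.045,0,0,0],[-0.06,0,0,0],[-0.066,0,0,0]]]}}

```text
time: 10.97
tool_pos: [450.2, -216.3, 133.3]
tcp_rot: [0.076, 1.567, -1.491]
contact_force: [0.9, -0.4, -0.8]
grip_width: 91.2
```

```bash
cat > pin.py <<'E'
from h import *
for n in('wrist','top','scene'):
    c=cap(n); w=cloud(c).reshape(-1,3)
    near=np.hypot(w[:,0]-447,w[:,1]+215)<45
    for z0,z1 in((80,110),(50,65)):
        p=w[near&(w[:,2]>z0)&(w[:,2]<z1)]
        if len(p)>15:
            r=cv2.minAreaRect(p[:,:2].astype(np.float32)); print(n,z0,len(p),'zmax',np.percentile(p[:,2],[50,98]).round(1),np.round(r[0],1),np.round(r[1],1))
    if n=='scene': save(c,'ps.png',(180,170,340,270),3)
    if n=='wrist': save(c,'pw.png',(220,60,420,250),3)
E
python3 pin.py; python3 go.py 447 -215 63 0; python3 -c "
import cv2,numpy as np
a=cv2.imread('pics/ps.png');b=cv2.imread('pics/pw.png');b=cv2.resize(b,(316,300));cv2.imwrite('pics/pp.png',np.hstack([a,b]))"
```

```text
wrist 80 1067 zmax [91.6 92.9] [ 448.  -215.1] [28.7 29.2]
wrist 50 677 zmax [57.8 63.6] [ 448.  -211.2] [34.9 43.2]
top 80 196 zmax [92.1 94.9] [ 447.9 -214. ] [29.1 28. ]
top 50 155 zmax [58.4 64.2] [ 446.5 -211.1] [43.1 35.1]
scene 80 126 zmax [90.5 93.2] [ 451.3 -215.5] [28.7 28.4]
scene 50 121 zmax [57.3 64.3] [ 454.2 -217.7] [40.9 34.4]
t 11.12 tcp [ 449.1 -215.7  130.8] jawyaw 0.3 tilt [-0.0024 -0.0023 -1.    ] F [-0.1  0.7  0.4] w 91.6 q6 -0.6
shift [ 0.0678 -0.002  -0.0008] turn 0.26
```

View pics/pp.png

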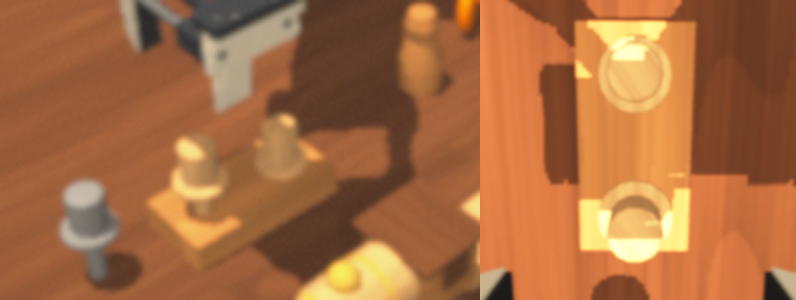

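The pin is back upright at (448,-214.8) and the short pin hasn't moved. The picture gives no cause for the slip, so I'll check where the fingers really are against the reported TCP, using depth.

```bash
python3 - <<'E'
from h import *
o=bot.get_obs(); p0=o['tool_pos']; print(p0.round(1))
for n in('wrist','top','scene'):
    c=cap(n); w=cloud(c).reshape(-1,3)
    d=w-p0
    for s in(-1,1):
        for z0,z1 in((-3,10),(10,20),(20,35),(35,50)):
            p=d[(s*d[:,0]>35)&(s*d[:,0]<85)&(abs(d[:,1])<40)&(d[:,2]>z0)&(d[:,2]<z1)]
            if len(p)>8: print(n,s,z0,len(p),'x',np.percentile(p[:,0],[2,50,98]).round(1),'y',np.percentile(p[:,1],[2,50,98]).round(1))
    print(n,'minz',[d[(s*d[:,0]>40)&(s*d[:,0]<80)&(abs(d[:,1])<40)&(d[:,2]>-30)][:,2].min() for s in(-1,1) if ((s*d[:,0]>40)&(s*d[:,0]<80)&(abs(d[:,1])<40)&(d[:,2]>-30)).any()])
E
```

```text
[ 449.1 -215.7  130.8]
wrist -1 20 146 x [-53.4 -46.4 -45.9] y [-7.7  6.3 10.6]
wrist -1 35 544 x [-61.9 -48.8 -45.9] y [-3.3  9.9 10.7]
wrist 1 20 155 x [45.3 45.7 52.9] y [-7.2  6.8 11.1]
wrist 1 35 540 x [45.2 48.4 61.1] y [-2.5 10.6 11.3]
wrist minz [np.float64(27.845707624348762), np.float64(27.499510398569754)]
top 1 20 12 x [45.7 47.3 53.1] y [-4.2 10.6 12.1]
top 1 35 30 x [45.2 51.7 60.3] y [-5.5 11.5 12.5]
top minz [np.float64(99.56468903632182), np.float64(28.07878718464974)]
scene -1 20 26 x [-51.9 -45.6 -44.1] y [-10.7  -1.3  10.6]
scene -1 35 62 x [-60.6 -46.1 -44.1] y [-10.9  -4.4   9.5]
scene 1 35 47 x [49.9 62.3 65.4] y [-11.   -6.3  10.2]
scene minz [np.float64(27.450940863218904), np.float64(27.969075216392298)]
```

All three cameras agree that the fingertips end about 27.5 mm above the reported TCP, so the interface's figure doesn't match what they show. At my first try the tips were only at z≈91, just catching the knob's top at 92. The y alignment is fine. I'll aim for TCP z≈36 (tips at about 63.5, collar top 58), approach in two stages and check tip height on the way.

Call:
{"api": "step_arm", "payload": {"targets": [[[0.018,-0.001,-0.0005,0],[0.036,-0.001,-0.0005,0],[0.054,-0.001,-0.0005,0],[0.068,-0.001,-0.0005,0],[0.074,-0.001,-0.0005,0]]]}}

```text
time: 11.68
tool_pos: [445.6, -213.8, 53.0]
tcp_rot: [-1.801, 1.562, 2.916]
contact_force: [-0.8, 0.5, -0.4]
grip_width: 92.0
```

```bash
cat > tip.py <<'E'
from h import *
p0=bot.get_obs()['tool_pos']
for n in('wrist','scene'):
    d=cloud(cap(n)).reshape(-1,3)-p0
    for s in(-1,1):
        q=d[(s*d[:,0]>43)&(s*d[:,0]<60)&(abs(d[:,1])<12)&(d[:,2]>10)&(d[:,2]<60)]
        if len(q)>8: print(n,s,len(q),np.percentile(q[:,2],[0,2,10]).round(1))
E
python3 tip.py; python3 go.py 448 -215 36 0
```

```text
wrist -1 978 [27.8 30.1 33.3]
wrist 1 1007 [27.5 29.2 32.6]
scene -1 92 [27.2 29.5 31.2]
scene 1 26 [31.2 32.3 36.2]
t 11.78 tcp [ 446.2 -214.2   54.1] jawyaw 0.3 tilt [-0.0076  0.0013 -1.    ] F [-0.1 -0.5  0.7] w 91.9 q6 -0.6
shift [0.0181 0.002  0.0009] turn 0.25
```

Same offset here. Now down the last 18 mm, slowly, watching the force.

Call:
{"api": "step_arm", "payload": {"targets": [[[0.005,0.002,0.001,0],[0.01,0.002,0.001,0],[0.014,0.002,0.001,0],[0.017,0.002,0.001,0],[0.017,0.002,0.001,0]]]}}

```text
time: 12.2
tool_pos: [447.8, -215.0, 36.7]
tcp_rot: [-1.78, 1.562, 2.937]
contact_force: [0.3, 0.2, -0.4]
grip_width: 91.7
```

```bash
python3 tip.py; python3 go.py 448 -215 36 0
```

```text
wrist -1 987 [28.1 30.  33.3]
wrist 1 1015 [27.5 29.4 32.6]
scene -1 85 [27.4 30.1 32.4]
scene 1 21 [28.2 30.2 34.1]
t 12.3 tcp [ 448.1 -215.2   37.2] jawyaw 0.3 tilt [-0.0075  0.0012 -1.    ] F [-0.  -0.3  0.1] w 92.0 q6 -0.6
shift [ 0.0012 -0.0001 -0.0002] turn 0.25
```

Call:
{"api": "step_arm", "payload": {"targets": [[[0.001,0,0,0],[0.001,0,0,0],[0.001,0,0,0],[0.001,0,0,0],[0.001,0,0,0]]], "jaw": 1}}

```text
time: 12.72
tool_pos: [448.1, -215.2, 36.3]
tcp_rot: [-1.728, 1.563, 2.989]
contact_force: [-0.0, 0.3, -0.2]
grip_width: 63.4
```

Call:
{"api": "step_arm", "payload": {"targets": [[[0,0,0,0],[0,0,0,0],[0,0,0,0],[0,0,0,0],[0,0,0,0]]]}}

```text
time: 13.13
tool_pos: [448.1, -215.2, 36.3]
tcp_rot: [-1.728, 1.563, 2.989]
contact_force: [0.9, -0.9, 0.1]
grip_width: 30.1
```

Call:
{"api": "step_arm", "payload": {"targets": [[[0,0,0,0],[0,0,0,0],[0,0,0,0],[0,0,0,0],[0,0,0,0]]]}}

```text
time: 13.55
tool_pos: [448.1, -215.2, 36.3]
tcp_rot: [-1.725, 1.563, 2.991]
contact_force: [0.5, -0.0, 0.5]
grip_width: 29.6
```

Gripped at 29.6 mm. Lift clear of the cab height.

Call:
{"api": "step_arm", "payload": {"targets": [[[-0.01,0,0,0],[-0.035,0,0,0],[-0.065,0,0,0],[-0.095,0,0,0],[-0.12,0,0,0]]]}}

```text
time: 13.97
tool_pos: [449.2, -215.4, 159.0]
tcp_rot: [-1.613, 1.565, 3.104]
contact_force: [0.9, -1.0, -0.9]
grip_width: 29.0
```

```bash
python3 go.py 636 -66.5 156 0
```

```text
t 13.97 tcp [ 449.2 -215.4  159. ] jawyaw 0.3 tilt [-6.1e-03  2.0e-04 -1.0e+00] F [ 0.9 -1.  -0.9] w 29.0 q6 -0.6
shift [ 0.0019  0.1875 -0.1481] turn 0.25
```

Call:
{"api": "step_arm", "payload": {"targets": [[[0,0.018,-0.014,0],[0,0.045,-0.035,0],[0,0.075,-0.059,0],[0,0.103,-0.081,0],[0,0.13,-0.103,0]]]}}

```text
time: 14.38
tool_pos: [579.9, -110.6, 159.2]
tcp_rot: [-1.571, 1.566, -3.138]
contact_force: [0.7, -0.2, -0.0]
grip_width: 29.6
```

```bash
python3 go.py 636 -66.5 150 0
```

```text
t 14.38 tcp [ 579.9 -110.6  159.2] jawyaw 0.2 tilt [-0.0053 -0.     -1.    ] F [ 0.7 -0.2 -0. ] w 29.6 q6 -0.32
shift [ 0.0089  0.0563 -0.0439] turn 0.24
```

Call:
{"api": "step_arm", "payload": {"targets": [[[0.002,0.02,-0.016,0],[0.004,0.04,-0.031,0],[0.008,0.054,-0.042,0],[0.009,0.0563,-0.0439,0],[0.009,0.0563,-0.0439,0]]]}}

```text
time: 14.8
tool_pos: [636.0, -65.6, 149.6]
tcp_rot: [-1.601, 1.564, 3.117]
contact_force: [-0.3, -0.4, -0.7]
grip_width: 29.3
```

```bash
python3 go.py 636 -66.5 112 0; python3 - <<'E'
from h import *
c=cap('top'); save(c,'over.png',(220,60,420,200),4)
p0=bot.get_obs()['tool_pos']
for n in('top','scene','wrist'):
    if n!='top': c=cap(n)
    if n=='scene': save(c,'overs.png',(240,150,440,290),4)
    d=cloud(c).reshape(-1,3)-p0*[1,1,0]-[0,0,p0[2]-30.3]
    for nm,z0,z1,r in(('shank',2,40,16),('collar',42,55,26)):
        q=d[(np.hypot(d[:,0],d[:,1])<r)&(d[:,2]>z0)&(d[:,2]<z1)]
        if len(q)>8: print(n,nm,len(q),np.percentile(q,[2,50,98],axis=0).round(1).tolist())
E
```

```text
t 14.8 tcp [636.  -65.6 149.6] jawyaw 0.3 tilt [-6.5e-03  2.0e-04 -1.0e+00] F [-0.3 -0.4 -0.7] w 29.3 q6 -0.23
shift [0.0376 0.0003 0.0009] turn 0.34
scene shank 70 [[-2.6, -7.9, 2.4], [5.6, -4.6, 17.9], [9.0, 2.8, 32.7]]
scene collar 115 [[-17.2, -21.6, 45.9], [10.1, -12.2, 51.0], [22.8, 11.4, 54.4]]
wrist collar 1070 [[-18.0, 2.3, 48.3], [-0.3, 13.8, 51.9], [17.3, 20.4, 53.2]]
```

View pics/overs.png

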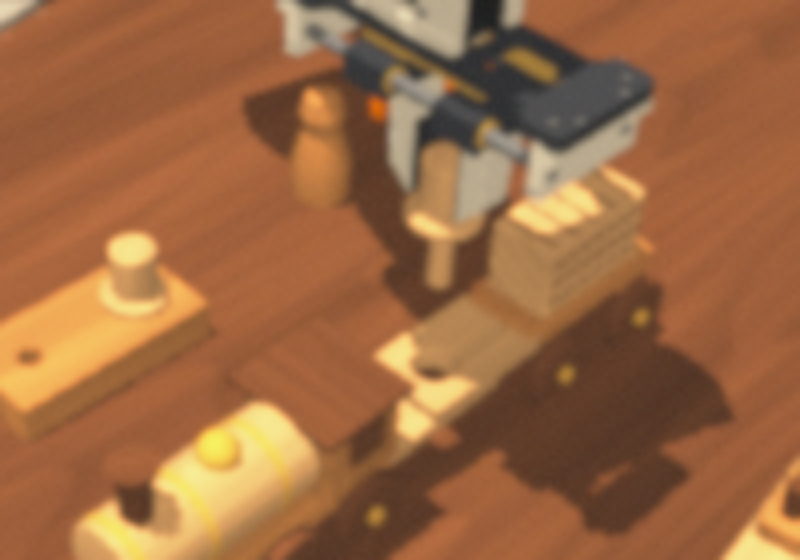

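The pin hangs upright in the fingers (440,215), above the wagon's hole (432,368), and the short pin is still in its rack (132,270). Depth puts the pin within 1 mm of the tool axis, and its height matches. I'll lower it to just above the tongue.

Call:
{"api": "step_arm", "payload": {"targets": [[[0.012,0.0003,0.001,0],[0.028,0.0003,0.001,0],[0.042,0.0003,0.001,0],[0.051,0.0003,0.001,0],[0.054,0.0003,0.001,0]]]}}

```text
time: 15.37
tool_pos: [633.9, -69.0, 95.2]
tcp_rot: [-1.585, 1.563, 3.13]
contact_force: [-0.5, -0.3, -1.7]
grip_width: 29.6
```

```bash
python3 go.py 636 -66.5 44 0
```

```text
t 15.37 tcp [633.9 -69.   95.2] jawyaw 0.1 tilt [-8.1e-03  1.0e-04 -1.0e+00] F [-0.5 -0.3 -1.7] w 29.6 q6 -0.23
shift [ 0.0512  0.0025 -0.0025] turn 0.13
```

Call:
{"api": "step_arm", "payload": {"targets": [[[0,0.002,-0.0025,0],[0,0.002,-0.0025,0],[0.004,0.002,-0.0025,0],[0.01,0.002,-0.0025,0],[0.016,0.002,-0.0025,0]]]}}

```text
time: 15.78
tool_pos: [636.1, -66.5, 79.3]
tcp_rot: [-1.548, 1.564, -3.117]
contact_force: [0.4, 0.0, -0.9]
grip_width: 29.5
```

```bash
python3 go.py 636 -66.5 44 0
```

```text
t 15.78 tcp [636.1 -66.5  79.3] jawyaw 0.1 tilt [-7.e-03 -2.e-04 -1.e+00] F [ 0.4  0.  -0.9] w 29.5 q6 -0.22
shift [ 0.0353  0.0001 -0.    ] turn 0.14
```

The pin's tip is now in the wagon's hole, with no contact force. Continuing down.

Call:
{"api": "step_arm", "payload": {"targets": [[[0.005,0,0,0],[0.01,0,0,0],[0.015,0,0,0],[0.02,0,0,0],[0.022,0,0,0]]]}}

```text
time: 16.2
tool_pos: [635.5, -66.4, 56.2]
tcp_rot: [-1.592, 1.563, 3.122]
contact_force: [0.1, -0.2, -0.3]
grip_width: 29.6
```

```bash
python3 go.py 636 -66.5 44 0
```

```text
t 16.2 tcp [635.5 -66.4  56.2] jawyaw 0.1 tilt [-8.3e-03  2.0e-04 -1.0e+00] F [ 0.1 -0.2 -0.3] w 29.6 q6 -0.22
shift [0.0122 0.0006 0.0001] turn 0.13
```

Call:
{"api": "step_arm", "payload": {"targets": [[[0.003,0.0005,0,0],[0.006,0.0005,0,0],[0.009,0.0005,0,0],[0.012,0.0005,0,0],[0.012,0.0005,0,0]]]}}

```text
time: 16.62
tool_pos: [635.5, -66.3, 43.5]
tcp_rot: [-1.611, 1.562, 3.104]
contact_force: [-0.8, 0.0, -0.4]
grip_width: 29.2
```

Call:
{"api": "step_arm", "payload": {"targets": [[[0,0,0,0],[0,0,0,0],[0,0,0,0],[0,0,0,0],[0,0,0,0]]], "jaw": 0}}

```text
time: 17.03
tool_pos: [635.7, -66.4, 43.7]
tcp_rot: [-1.602, 1.562, 3.113]
contact_force: [0.3, -0.1, -0.5]
grip_width: 58.2
```

Call:
{"api": "step_arm", "payload": {"targets": [[[0,0,0,0],[0,0,0,0],[0,0,0,0],[0,0,0,0],[0,0,0,0]]]}}

```text
time: 17.45
tool_pos: [635.6, -66.4, 43.7]
tcp_rot: [-1.602, 1.562, 3.112]
contact_force: [-0.4, -0.3, 0.2]
grip_width: 89.8
```

Call:
{"api": "step_arm", "payload": {"targets": [[[-0.015,0,0,0],[-0.045,0,0,0],[-0.08,0,0,0],[-0.12,0,0,0],[-0.15,0,0,0]]]}}

```text
time: 17.87
tool_pos: [637.5, -66.5, 197.0]
tcp_rot: [-1.521, 1.565, -3.089]
contact_force: [0.9, -0.2, 0.2]
grip_width: 91.8
```

Call:
{"api": "step_arm", "payload": {"targets": [[[0,-0.02,0,0],[0,-0.05,0,0],[0,-0.085,0,0],[0,-0.12,0,0],[0,-0.14,0,0]]]}}

```text
time: 18.28
tool_pos: [494.2, -66.4, 197.9]
tcp_rot: [-1.56, 1.563, -3.128]
contact_force: [0.9, 0.2, 0.3]
grip_width: 92.0
```

```bash
python3 - <<'E'
from h import *
print(bot.get_obs()['time'],bot.get_obs()['tool_pos'])
def rc(p): 
    r=cv2.minAreaRect(p[:,:2].astype(np.float32)); return len(p),np.round(r[0],1),np.round(r[1],1),round(r[2],1),np.percentile(p[:,2],[50,98]).round(1)
for n in('top','scene'):
    c=cap(n); w=cloud(c).reshape(-1,3); r=np.hypot(w[:,0]-636,w[:,1]+66.5)
    print(n,'knob top',rc(w[(r<30)&(w[:,2]>90)&(w[:,2]<130)]),'collar',rc(w[(r<30)&(abs(w[:,2]-64.5)<2.5)]))
    q=w[(abs(w[:,2]-112)<6)&(abs(w[:,0]-633)<60)&(abs(w[:,1]-48)<60)]; print(' crate',rc(q))
    print(' short',rc(w[(np.hypot(w[:,0]-447,w[:,1]+135)<35)&(w[:,2]>62)&(w[:,2]<75)]))
    save(c,'end_%s.png'%n,(220,80,420,200) if n=='top' else (200,160,460,320),3)
a=cv2.imread('pics/end_top.png'); b=cv2.resize(cv2.imread('pics/end_scene.png'),(600,369))[:239]
b=cv2.resize(cv2.imread('pics/end_scene.png'),(390,240)); a=cv2.resize(a,(400,240)); cv2.imwrite('pics/end.png',np.hstack([a,b]))
E
```

```text
18.2833 [494.16020202 -66.40084449 197.92554745]Traceback (most recent call last):
  File "<stdin>", line 7, in <module>
  File "<stdin>", line 4, in rc
    return _quantile_unchecked(
        a, q, axis, out, overwrite_input, method, keepdims, weights)
    return _ureduce(a,
                    func=_quantile_ureduce_func,
    ...<5 lines>...
                    overwrite_input=overwrite_input,
                    method=method)
    r = func(a, **kwargs)
    result = _quantile(arr,
                       quantiles=q,
    ...<2 lines>...
                       out=out,
                       weights=wgt)
    slices_having_nans = np.isnan(arr[-1, ...])
                                  ~~~^^^^^^^^^
IndexError: index -1 is out of bounds for axis 0 with size 0
```

The arm hides the top view. I'll swing it aside and check again.

Call:
{"api": "step_arm", "payload": {"targets": [[[0,-0.01,-0.035,0],[0,-0.02,-0.07,0],[0,-0.03,-0.11,0],[0,-0.04,-0.15,0],[0,-0.05,-0.19,0]]]}}

```text
time: 18.75
tool_pos: [441.1, 125.2, 199.0]
tcp_rot: [-1.596, 1.562, 3.118]
contact_force: [0.6, 1.5, 0.5]
grip_width: 91.8
```

Call:
{"api": "step_arm", "payload": {"targets": [[[0,0,-0.035,0],[0,0,-0.07,0],[0,0,-0.1,0],[0,0,-0.11,0],[0,0,-0.11,0]]]}}

```text
time: 19.17
tool_pos: [440.8, 237.2, 198.9]
tcp_rot: [-1.632, 1.562, 3.086]
contact_force: [-0.3, 1.2, -0.5]
grip_width: 91.7
```

```bash
python3 - <<'E'
from h import *
o=bot.get_obs(); print(o['time'],o['tool_pos'],o['contact_force'])
def rc(p):
    if len(p)<5: return len(p)
    r=cv2.minAreaRect(p[:,:2].astype(np.float32)); return len(p),np.round(r[0],1),np.round(r[1],1),round(r[2],1),np.percentile(p[:,2],[50,98]).round(1)
for n in('top','scene'):
    c=cap(n); w=cloud(c).reshape(-1,3); r=np.hypot(w[:,0]-636,w[:,1]+66.5)
    print(n,'knob top',rc(w[(r<30)&(w[:,2]>90)&(w[:,2]<130)]),'collar',rc(w[(r<30)&(abs(w[:,2]-64.5)<2.5)]))
    q=w[(abs(w[:,2]-112)<6)&(abs(w[:,0]-633)<60)&(abs(w[:,1]-48)<60)]; print(' crate',rc(q))
    print(' short',rc(w[(np.hypot(w[:,0]-447,w[:,1]+135)<35)&(w[:,2]>62)&(w[:,2]<75)]))
    save(c,'end_%s.png'%n,(220,80,420,200) if n=='top' else (200,160,460,320),3)
b=cv2.resize(cv2.imread('pics/end_scene.png'),(390,240)); a=cv2.resize(cv2.imread('pics/end_top.png'),(400,240)); cv2.imwrite('pics/end.png',np.hstack([a,b]))
E
```

```text
19.1667 [440.76617097 237.23776154 198.90588062] [-0.31405538  1.17855303 -0.5405181 ]
top knob top (168, array([634.4, -66.2]), array([26.8, 26.8]), 79.0, array([ 98.2, 100.3])) collar (117, array([631.3, -64.8]), array([43.2, 33.2]), 73.8, array([64.4, 66.7]))
 crate (967, array([634.5,  48.9]), array([44.2, 90. ]), 1.7, array([112.4, 114.9]))
 short (164, array([ 447.4, -133.9]), array([28.6, 27. ]), 79.6, array([66.2, 68.5]))
scene knob top (117, array([637.8, -67.9]), array([28.7, 27.7]), 0.9, array([ 97.1, 100.2])) collar (89, array([641.2, -70.8]), array([41.5, 33.7]), 42.1, array([63.7, 66.7]))
 crate (488, array([636.8,  48.1]), array([46.1, 93.9]), 1.5, array([111.1, 114. ]))
 short (77, array([ 451.2, -135.9]), array([26. , 28.6]), 34.2, array([65.2, 67.5]))
```

View pics/end.png

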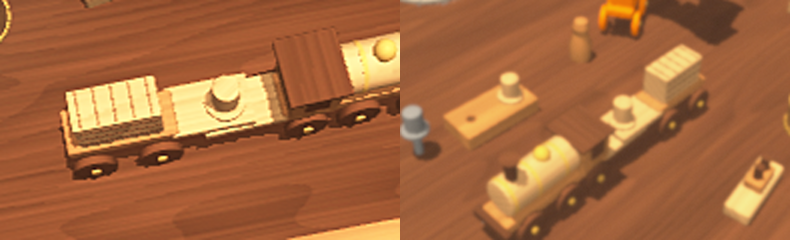

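Both views show the pin home, with its collar on the wagon's tongue: the knob's top is at 98, as it should be. The wagon is level and in line, the short pin is in its rack, and the arm is clear. Handing in.

```bash
python3 -c "
from plant import bot
print(bot.close_job())"
```

```text
the job is handed in; nothing more can be done
None
```

I coupled the wagon to the engine, dropped the long pin through both holes, and handed the job in at about 19 s of the 58 s allowed. No verdict was reported.

**Last checks:**

| Item | Measured | Expected |
|---|---|---|
| Pin knob top | 97–98 mm | 98 mm |
| Pin collar top | about 64 mm | 64 mm |
| Pin position | about (635, -66) | engine hole at about (636, -67) |
| Wagon crate top | 112 mm | 112 mm |
| Short pin movement (top view) | about 0.3 mm | under 30 mm |

The wagon is in line with the engine to within about 1°. The arm was well clear at hand-in.

**What failed or disagreed:**
- **First pin grasp:** it slipped off the top of the knob, but the pin stayed upright in its rack. All three cameras showed the fingertips about 27.5 mm above the reported TCP, not at it as the interface says. I went that much lower and the second grasp held.
- **Camera agreement:** the top and scene views differ by 2–4 mm, mostly in x, slightly more than the stated 2 mm calibration but inside the tolerances.

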